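Tip up and take off the long chalk-case lid

TASK

Open the longer of the two wooden chalk cases: press down the end of its flush lid that lies at the open slot, so that the other end tips up, then take the lid by the raised end and lay it, right way up, on the middle of the notebook. Leave the lid of the shorter case shut.

Things in the scene. Friction and masses are not known exactly. Their poses are not given: they have to be found in the camera images.
- lid: Longer lid: loose wood plate 130x48x18 mm (x,y,z), 70 g, top flush with the case rim. Origin: centre of top face; z up; -x end is at the slot (press it), +x end tips up. Rocks on a dowel foot across its underside (10 mm deep, 3 mm to -x of middle). Fingers closed, press 8-20 mm from the -x end, 15-20 mm down, under 3 N: it then stays tipped. Laid on a flat it rests about 8 deg tilted.
- case: Longer wooden case, fixed, 166x72 mm, rim 50 mm above desk. Origin: on the desk under the shut lid's middle, axes as the lid's; spans x -89 to +77. Well 52 mm wide, open 14 mm slot at the lid's -x end. Tipped, the lid slopes 22 deg, origin 10 mm nearer the slot, +x end's edges 7 and 24 mm above the rim: grasp there from above across the 48 mm width, tips over the rim, 5-15 mm from the end.
- notebook: A closed exercise notebook fixed flat on the desk, 220 x 170 x 12 mm (x, y, z). Origin: centre of its underside; z up. Its top is 12 mm above the desk.
- short_lid: Lid of the shorter case (a bystander, same make): 84 x 48 x 18 mm, origin at the centre of its top face, flush with that case's rim 50 mm above the desk; its case is 120 x 72 mm. It must stay shut.
Not all that is in view belongs to the job. Leave any green, pink or turquoise look-alike of the lid alone.

How it is judged (in metres and radians):
On the way, in this order (a step that is already met when the one before it is completed fails the run):
1. the long lid is tipped up in its case, slot end down (angle between lid's own z axis and vertical above 0.25 rad and horizontal distance between lid and case below 0.03 m and z of lid in the frame of case below 0.06 m), for 0.2 s.
2. the long lid is lifted clear of its case (height (world z) of lid above 0.08 m), for 0.1 s.
At the end, for the whole second after the job is handed in: The long lid lies at rest on the notebook, right way up (top face within 17 degrees of level), its centre within 65 mm of the notebook's centre along the notebook's length and 50 mm across it; the short lid is still in its case, within 10 mm of where it was (x of lid in the frame of notebook between -0.065 and 0.065 m and y of lid in the frame of notebook between -0.05 and 0.05 m and z of lid in the frame of notebook between 0.03 and 0.05 m and angle between lid's own z axis and vertical below 0.3 rad and linear speed of lid below 0.02 m/s and distance of short_lid from where it was at the start of the episode below 0.01 m); the robot touches nothing.
It fails at once if the short lid is tipped or moved (angle between short_lid's own z axis and vertical above 0.2 rad or distance of short_lid from where it was at the start of the episode above 0.015 m).
It also fails if it takes over 54 s, if anything falls off the work surface, if the arm or the gripper's body presses on something with over 40 N, if the wrist force passes 120 N, or if a joint passes its speed limit or range.

ROBOT

A 6-joint arm with a two-finger parallel gripper is mounted at the origin on the work surface. World frame = base frame: x ahead of the robot, y to its left, z up, the work surface at z = 0. Lengths are in m, angles in degrees, forces in N, time in s.
With the tool pointing down it reaches from about 0.3 to 0.75 m from the base axis. Payload 8.5 kg.
Tool frame: the origin (TCP) lies on the centre line of the jaws, within the pads' length; the fingertips stand 17 mm ahead of it and the grasp point (between the pads) lies 2 mm behind it; z points along the fingers, y is the line along which they close (so a half turn about z gives the same grasp; the last joint's range is limited). The gripper opens to 85 mm and grips with 20 to 120 N. Pads are 22 mm wide; open, the fingers measure 114 mm over their backs; the gripper's body (76 mm by 85 mm) begins 54 mm behind the grasp point. The pads swing forward as they close: fully open they stand 13 mm farther back than shut.
Start: joints at [-87.393, 21.807, 74.336, -0, 83.858, -12.336], TCP at [0.142, -0.531, 0.223] pointing down, gripper open.
Joint ranges: [-178.18, 178.18], [-50.72, 133.34], [12.68, 142.11], [-81.47, 261.47], [9.98, 163.14], [-165.26, 165.26]. Speed limits (degrees/s): [136.94, 136.94, 180, 180, 180, 180].

INTERFACE

Orientations are given as a 3x3 rotation matrix whose columns are the frame's x, y, z axes.
In Python, from rig import env gives the robot as it stands.
- The arm moves only by the shell command python3 -m handwheel 'ROWS' [OPENING] [FORCE]. ROWS is JSON, a list that holds one entry, the list of rows, each a list of 4 numbers: the shift along the tool's x, y, z in m, then the turn about the tool's z in rad. In form: [[[x, y, z, roll], ...]]. A call has 1 to 5 rows; each row shifts and turns the commanded pose from where the row before left it, along the tool's axes as they then stand; what a row does not reach is not made up. A row lasts 1/12 s, in which the tool goes at most 41.7 mm and 7.16 degrees, less where a joint would pass 70% of its speed; a pose out of reach is approached as far as the arm can. A call is refused whole if a number of a shift passes 0.0417 or a number of a turn 0.125, either way. A call with a gripper value outside its range is refused whole. OPENING is the opening in per cent of the stroke, from 0 (shut) to 100 (fully open), set as the call begins (- or left out, the last holds). The fingers move at their own pace and stop on an object; FORCE is the grip in N (left out, the last holds). Time passes only in rows, so rows that do not move let the fingers close. It gives the time, the measured TCP pose, the force and the opening at its end, in the units of the state.
- env.observe(): the state, without advancing time (a new reading comes with each control period).
- env.get_image(name): name is "side" or "top" or "wrist"; returns (picture, depth): 420x560x3 uint8, red, green, blue; 420x560 float32, m along the optical axis (not along the pixel's ray), 0 where there is no reading.
- env.camera_params(name): a dict with "K" (3x3 intrinsics, pixels), "rvec" (rotation vector, rad) and "tvec" (3), from world to camera coordinates, as OpenCV has them. Camera axes: x right, y down, z forward; pixel columns grow to the right and rows downward; lengths in m; the calibration is good to about 2 mm. A picture is of the moment at which its call begins: read the wrist's pose just before it. camera_params takes no time and is no camera call; for the wrist camera it gives the pose at the moment of the call.
- env.close_job(): hands the job in, once; it reports no verdict.
The state is a dict: "time_s": time; "q": joint angles; "qvel": joint speeds; "joint_efforts": joint torques, N m; "position": TCP position; "tool_rot": TCP orientation; "ft_force": force on the tool from outside, world axes, zero at the start; "wrist_torque": the same for the moment, N m; "grip_width": finger opening in m.
Only numpy, scipy, OpenCV 4.12 (cv2) and the standard library are available. Lean on these libraries where they do the work, as an engineer would, in place of code of your own. Each camera call takes 0.05 s, during which the arm holds its last target. There are 200 camera calls.

## Working session

There is one attempt and no reset: what is moved stays moved. The work goes in short steps, Python scripts to look and compute and a shell command to move; the robot and the scene stay as the last step left them, time stands still between calls to the robot, and variables do not carry over. Pictures are saved under pics/ and viewed, on a budget of 10 in all, crops included, one or two more only if the job needs it, and the job is handed in when it is done.

```bash
ls; mkdir -p pics; cat > h.py <<'E'
import numpy as np, cv2
from rig import env
def cloud(n):
    p=env.camera_params(n); im,d=env.get_image(n)
    K=np.array(p["K"]);R=cv2.Rodrigues(np.array(p["rvec"],float))[0];t=np.array(p["tvec"]).ravel()
    v,u=np.mgrid[:420,:560]
    c=np.stack([(u-K[0,2])*d/K[0,0],(v-K[1,2])*d/K[1,1],d],-1)
    return im,d,(c-t)@R
def save(im,f): cv2.imwrite('pics/'+f,im[...,::-1])
E
python3 - <<'E'
from h import *
for n in ("top","side"):
    im,d,P=cloud(n); np.savez('pics/'+n+'.npz',im=im,d=d,P=P); save(im,n+'.png')
s=env.observe(); print(s)
E
```

```text
pics
{'time_s': 0.1, 'q': array([-8.73915058e+01,  2.18376151e+01,  7.43782628e+01,  6.29794674e-04,
        8.38579059e+01, -1.23369752e+01]), 'qvel': array([-0.0185668 , -0.12996789, -0.07548946, -0.06794764, -0.00976067,
       -0.05116155]), 'joint_efforts': array([ 3.97610158e-03, -4.49216545e+01, -2.31655455e+01, -1.65708207e-04,
        3.64593994e-03,  1.12949232e-05]), 'position': array([ 0.14182205, -0.53112741,  0.22208162]), 'tool_rot': array([[ 9.66172029e-01,  2.57898447e-01, -4.76902517e-05],
       [ 2.57898293e-01, -9.66171214e-01,  1.28693321e-03],
       [ 2.85821127e-04, -1.25569810e-03, -9.99999171e-01]]), 'ft_force': array([-0.69911814,  0.13323854,  0.68876096]), 'wrist_torque': array([-0.03309136,  0.01811171,  0.01450155]), 'grip_width': 0.08541429387565337}
```

View pics/top.png

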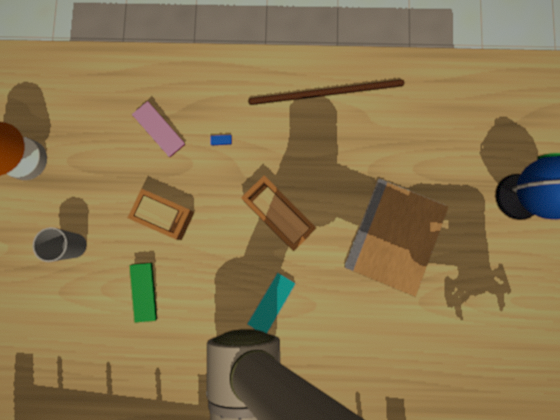

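The top view shows two wooden cases, at about (160,213), which is smaller, and (278,212), which is larger. The notebook is at (397,238). The decoys are green (144,292), pink (160,128) and turquoise (271,303). I choose the case at (278,212), and next I'll crop it closely and measure it.

```bash
python3 - <<'E'
from h import *
z=np.load('pics/top.npz');im,d,P=z['im'],z['d'],z['P']
def fit(name,u0,u1,v0,v1,zl,zh):
    m=np.zeros((420,560),bool); m[v0:v1,u0:u1]=1
    m&=(P[...,2]>zl)&(P[...,2]<zh)
    n,l,st,_=cv2.connectedComponentsWithStats(m.astype(np.uint8)); k=1+st[1:,4].argmax(); m=l==k
    q=P[m][:,:2].astype(np.float32); r=cv2.minAreaRect(q*1000)
    print(name,m.sum(),np.median(P[m][:,2]),r,'\n',cv2.boxPoints(r).round(0).tolist()); return r
fit('long',230,330,165,260,.035,.07)
fit('short',115,205,175,250,.035,.07)
fit('book',335,455,170,305,.006,.03)
# height map crop beside color crop
u0,u1,v0,v1=235,325,165,260
a=cv2.resize(im[v0:v1,u0:u1],None,fx=4.2,fy=4.2,interpolation=cv2.INTER_CUBIC)
h=np.clip(P[v0:v1,u0:u1,2]/.06*255,0,255).astype(np.uint8)
b=cv2.applyColorMap(cv2.resize(h,(a.shape[1],a.shape[0]),interpolation=0),cv2.COLORMAP_JET)[...,::-1]
save(np.hstack([a,b]),'crop1.png')
for uv in [(262,190),(256,190),(285,215),(300,232),(270,200)]: print(uv,P[uv[1],uv[0]].round(3))
E
```

```text
long 2252 0.050031134348334824 ((543.473388671875, -43.50505065917969), (165.24435424804688, 71.3749008178711), 46.772850036621094) 
 [[461.0, -79.0], [513.0, -128.0], [626.0, -8.0], [574.0, 41.0]]
short 1648 0.05007553960622601 ((534.571533203125, 222.18304443359375), (121.74346923828125, 71.95088958740234), 68.1583480834961) 
 [[479.0, 179.0], [545.0, 152.0], [591.0, 265.0], [524.0, 292.0]]
book 7348 0.01187380147929104 ((500.79034423828125, -313.6058349609375), (172.55868530273438, 221.8734893798828), 69.05449676513672) 
 [[366.0, -355.0], [574.0, -434.0], [635.0, -273.0], [428.0, -193.0]]
(262, 190) [ 0.599 -0.004  0.009]
(256, 190) [0.595 0.008 0.03 ]
(285, 215) [ 0.538 -0.059  0.048]
(300, 232) [ 0.501 -0.093  0.051]
(270, 200) [ 0.57  -0.025  0.05 ]
```

View pics/crop1.png

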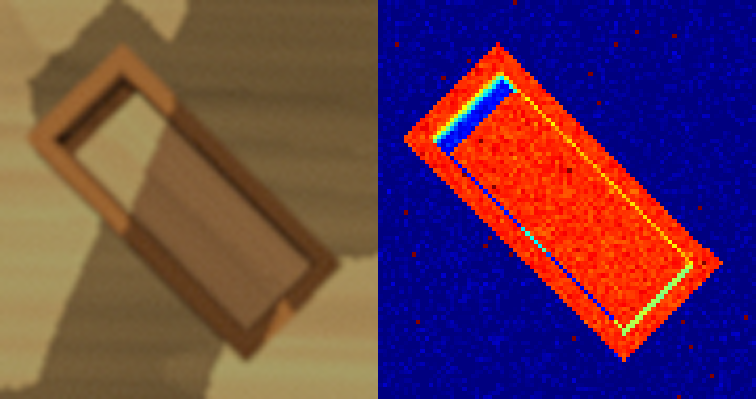

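The crop and height map agree. The lid and rim are at 0.050, and the slot is at the case's upper-left end, which is the world (+x,+y) end. The box measures 165x71, so this is the longer case, and the short one measures 121x72. Slot direction e=(.685,.728), lid origin ≈(.539,-.048), press point ≈(.574,-.011). I'll turn the tool so its y runs across the lid, shut the fingers and travel.

```bash

python3 -m handwheel '[[[0,0,0,-0.111],[0,0,0,-0.111],[0,0,0,-0.111],[0,0,0,-0.111],[0,0,0,-0.111]]]' 0 30
python3 -m handwheel '[[[0.034,-0.002,0,0],[0.034,-0.002,0,0],[0.034,-0.002,0,0],[0.034,-0.002,0,0],[0.034,-0.002,0,0]]]'
python3 -m handwheel '[[[0.034,-0.002,0,0],[0.034,-0.002,0,0],[0.034,-0.002,0,0],[0.034,-0.002,0,0],[0.034,-0.002,0,0]]]'
python3 -m handwheel '[[[0.034,-0.002,0,0],[0.034,-0.002,0,0],[0.034,-0.002,0,0],[0.034,-0.002,0,0],[0.034,-0.002,0,0]]]'
python3 -m handwheel '[[[0.034,-0.002,0,0],[0.034,-0.002,0,0],[0.034,-0.002,0,0],[0.034,-0.002,0,0],[0.026,-0.002,0,0]]]'
python3 -m handwheel '[[[0,0,0,0],[0,0,0,0],[0,0,0,0]]]'
cat >> h.py <<'E'
def go(x,y,z=None,n=1,yawy=None):
    s=env.observe();R=np.array(s["tool_rot"]);p=np.array(s["position"])
    d=np.array([x,y,p[2] if z is None else z])-p
    print('t',round(s["time_s"],2),'p',p.round(4),'tooly yaw',np.degrees(np.arctan2(R[1,1],R[0,1])).round(2),'need tool shift',(R.T@d).round(4),'w',round(s["grip_width"],4),'f',np.array(s["ft_force"]).round(2),'q',np.array(s["q"]).round(0))
E
python3 - <<'E'
from h import *
go(.5743,-.0108,.102)
E
```

```text
time_s: 0.52
position: [0.1418, -0.5312, 0.2223]
tool_rot: [[0.681, 0.732, -0.0], [0.732, -0.681, 0.001], [0.001, -0.001, -1.0]]
ft_force: [-0.8, -0.6, 0.4]
grip_width: 0.0254
time_s: 0.93
position: [0.2517, -0.3992, 0.2223]
tool_rot: [[0.686, 0.728, -0.0], [0.728, -0.686, 0.001], [0.0, -0.001, -1.0]]
ft_force: [1.3, -1.4, 0.6]
grip_width: 0.0001
time_s: 1.35
position: [0.3609, -0.2685, 0.2225]
tool_rot: [[0.685, 0.728, -0.0], [0.728, -0.685, 0.0], [0.0, -0.0, -1.0]]
ft_force: [0.5, -0.0, 0.2]
grip_width: 0.0003
time_s: 1.77
position: [0.4702, -0.1378, 0.2224]
tool_rot: [[0.685, 0.728, -0.0], [0.728, -0.685, 0.0], [-0.0, -0.0, -1.0]]
ft_force: [-0.0, -0.8, -0.6]
grip_width: 0.0
time_s: 2.18
position: [0.5743, -0.0123, 0.2221]
tool_rot: [[0.684, 0.729, -0.001], [0.729, -0.684, 0.0], [-0.0, -0.001, -1.0]]
ft_force: [-0.6, -0.7, 0.1]
grip_width: 0.0001
time_s: 2.43
position: [0.5727, -0.0149, 0.2223]
tool_rot: [[0.685, 0.728, -0.001], [0.728, -0.685, -0.0], [-0.001, -0.001, -1.0]]
ft_force: [0.4, -0.5, 0.0]
grip_width: 0.0001
t 2.43 p [ 0.5727 -0.0149  0.2223] tooly yaw -43.26 need tool shift [ 0.0042 -0.0016  0.1203] w 0.0001 f [ 0.36 -0.52  0.02] q [-13.  24.  71.  -0.  85.  30.]
```

```bash

python3 -m handwheel '[[[0.004,-0.002,0.03,0],[0,0,0.03,0],[0,0,0.03,0],[0,0,0.03,0],[0,0,0.02,0]]]'
python3 -m handwheel '[[[0,0,0.003,0],[0,0,0.003,0],[0,0,0.003,0],[0,0,0.003,0],[0,0,0.002,0]]]'
python3 -m handwheel '[[[0,0,0.002,0],[0,0,0.002,0],[0,0,0.002,0],[0,0,0.002,0],[0,0,0.002,0]]]'
python3 - <<'E'
from h import *
go(.5743,-.0108,.05)
E
```

```text
time_s: 2.85
position: [0.5728, -0.0113, 0.0803]
tool_rot: [[0.687, 0.727, -0.003], [0.727, -0.687, 0.0], [-0.002, -0.003, -1.0]]
ft_force: [0.0, 0.4, 0.4]
grip_width: -0.0001
time_s: 3.27
position: [0.5749, -0.0106, 0.0695]
tool_rot: [[0.685, 0.728, 0.002], [0.728, -0.685, -0.0], [0.001, 0.002, -1.0]]
ft_force: [-0.4, 0.1, 0.4]
grip_width: 0.0004
time_s: 3.68
position: [0.5745, -0.0103, 0.0585]
tool_rot: [[0.685, 0.728, 0.0], [0.728, -0.685, -0.0], [0.0, 0.0, -1.0]]
ft_force: [1.0, -0.7, -0.1]
grip_width: -0.0003
t 3.68 p [ 0.5745 -0.0103  0.0585] tooly yaw -43.26 need tool shift [-0.0005  0.0002  0.0085] w -0.0003 f [ 0.96 -0.75 -0.12] q [-13.  34.  84.   0.  63.  30.]
```

```bash

python3 -m handwheel '[[[0,0,0.002,0],[0,0,0.002,0],[0,0,0.002,0],[0,0,0.002,0],[0,0,0.001,0]]]'
python3 -m handwheel '[[[0,0,0,0],[0,0,0,0],[0,0,0,0]]]'
python3 -m handwheel '[[[0,0,-0.003,0],[0,0,-0.006,0],[0,0,-0.012,0],[0,0,-0.02,0],[0,0,-0.03,0]]]'
python3 -m handwheel '[[[-0.02,0,-0.03,0],[-0.03,0,-0.025,0],[-0.03,0,0,0],[-0.03,0,0,0],[-0.02,0,0,0]]]' 100
python3 -m handwheel '[[[0,0,0,0],[0,0,0,0],[0,0,0,0]]]'
python3 - <<'E'
from h import *
go(.5,-.089,.2)
for n in("top","wrist"):
    im,d,P=cloud(n); np.savez('pics/'+n+'2.npz',im=im,d=d,P=P)
    if n=="wrist": save(im,'wrist2.png')
    m=(P[...,2]>.015)&(P[...,2]<.085)
    e=np.array([.685,.728]);f=np.array([.728,-.685]);o=np.array([.5394,-.0479])
    a=-(P[...,:2]-o)@e; b=(P[...,:2]-o)@f
    for x in range(-80,80,8):
        k=m&(abs(a*1000-x-4)<4)&(abs(b)<.018)
        if k.sum()>4: print(n,x+4,k.sum(),np.median(P[k][:,2]).round(4))
    k=m&(P[...,2]>.058); 
    if k.sum(): q=np.c_[a[k],b[k]]; print('raised',k.sum(),np.percentile(q,[2,50,98],axis=0).round(4).tolist(),P[k][:,2].max())
E
```

```text
time_s: 4.1
position: [0.5744, -0.0103, 0.0493]
tool_rot: [[0.685, 0.728, -0.0], [0.728, -0.685, 0.0], [-0.0, -0.0, -1.0]]
ft_force: [-0.9, 0.1, 0.3]
grip_width: -0.0002
time_s: 4.35
position: [0.5746, -0.0103, 0.0497]
tool_rot: [[0.685, 0.728, 0.0], [0.728, -0.685, -0.0], [0.0, 0.0, -1.0]]
ft_force: [-0.0, -0.5, 0.4]
grip_width: 0.0002
time_s: 4.77
position: [0.5734, -0.0101, 0.1202]
tool_rot: [[0.685, 0.728, -0.004], [0.728, -0.685, 0.001], [-0.002, -0.003, -1.0]]
ft_force: [0.8, -0.2, 0.5]
grip_width: 0.0
time_s: 5.18
position: [0.4839, -0.1062, 0.1768]
tool_rot: [[0.686, 0.728, 0.001], [0.728, -0.686, -0.001], [0.0, 0.002, -1.0]]
ft_force: [0.1, -0.0, -0.3]
grip_width: 0.0606
time_s: 5.43
position: [0.4858, -0.1047, 0.1761]
tool_rot: [[0.685, 0.728, 0.001], [0.728, -0.685, -0.0], [0.001, 0.001, -1.0]]
ft_force: [0.8, -0.2, 0.9]
grip_width: 0.0854
t 5.43 p [ 0.4858 -0.1047  0.1761] tooly yaw -43.26 need tool shift [ 0.0212 -0.0004 -0.0239] w 0.0854 f [ 0.78 -0.19  0.94] q [-26.  19.  87.   0.  74.  17.]
top -76 53 0.0382
top -68 8 0.0479
top -60 56 0.0495
top -52 55 0.0498
top -44 21 0.0498
raised 432 [[-0.3236, -0.4152], [-0.2986, -0.389], [-0.258, -0.3498]] 0.08498020227153016
wrist -76 694 0.0376
wrist -60 370 0.0486
wrist -52 532 0.0486
wrist -44 516 0.0487
wrist -36 495 0.0486
wrist -28 462 0.0487
wrist -20 462 0.0488
wrist -12 439 0.0487
wrist -4 479 0.0488
wrist 4 427 0.0487
wrist 12 376 0.0487
wrist 20 419 0.0488
wrist 28 392 0.0488
wrist 36 397 0.0487
wrist 44 372 0.0488
wrist 52 360 0.0487
wrist 60 359 0.0488
wrist 68 333 0.0485
wrist 76 341 0.0488
```

View pics/wrist2.png

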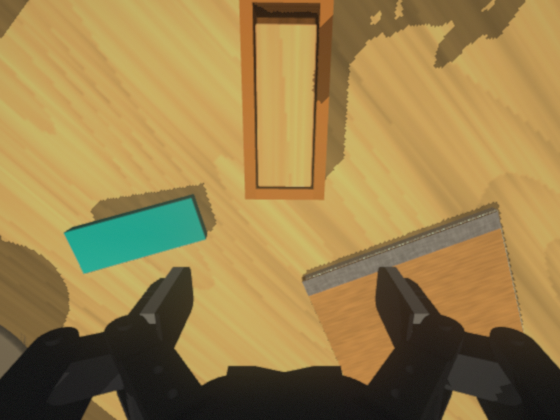

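The wrist view shows the lid flat, measured at 0.0487 throughout, with the slot at the top (287,15). So the press didn't flip it or it fell back. I'll press again 12 mm from the end, dwell there, and check the tilt while holding it down.

```bash

cat >> h.py <<'E'
def prof(n,save_as=None,ox=0.):
    im,d,P=cloud(n)
    if save_as: save(im,save_as)
    e=np.array([.685,.728]);f=np.array([.728,-.685]);o=np.array([.5394,-.0479])
    a=-(P[...,:2]-o)@e; b=(P[...,:2]-o)@f; m=(d>0)&(P[...,2]<.085)
    print(n,[(x,int(k.sum()),round(float(np.median(P[k][:,2]))*1000,1)) for x in range(-76,80,8) for k in [m&(abs(a*1000-x)<4)&(abs(b)<.018)] if k.sum()>4])
    return im,d,P,a,b
E
python3 -m handwheel '[[[0.03,0,0,0],[0.03,0,0,0],[0.03,0,0,0],[0.03,0,0,0],[0.011,0,0,0]]]' 0
python3 -m handwheel '[[[0,0,0.03,0],[0,0,0.03,0],[0,0,0.03,0],[0,0,0.01,0],[0,0,0,0]]]'
python3 - <<'E'
from h import *
go(.5757,-.0093,.067)
E
```

```text
time_s: 5.95
position: [0.5772, -0.0062, 0.1752]
tool_rot: [[0.683, 0.731, 0.0], [0.731, -0.683, 0.001], [0.001, -0.0, -1.0]]
ft_force: [-0.1, 0.2, 0.6]
grip_width: 0.0253
time_s: 6.37
position: [0.574, -0.0091, 0.0734]
tool_rot: [[0.685, 0.729, -0.005], [0.729, -0.685, 0.001], [-0.003, -0.004, -1.0]]
ft_force: [-1.2, -0.3, -0.1]
grip_width: -0.0001
t 6.37 p [ 0.574  -0.0091  0.0734] tooly yaw -43.23 need tool shift [0.001  0.0014 0.0064] w -0.0001 f [-1.17 -0.27 -0.14] q [-13.  33.  83.  -0.  65.  31.]
```

```bash

python3 -m handwheel '[[[0,0,0.004,0],[0,0,0.004,0],[0,0,0.004,0],[0,0,0.004,0],[0,0,0.004,0]]]'
python3 -m handwheel '[[[0,0,0.003,0],[0,0,0,0],[0,0,0,0]]]'
python3 - <<'E'
from h import *
go(.5757,-.0093,.049)
prof("wrist","press.png"); prof("side"); prof("top")
E
```

```text
time_s: 6.78
position: [0.5754, -0.0096, 0.0559]
tool_rot: [[0.685, 0.728, 0.001], [0.728, -0.685, -0.0], [0.001, 0.001, -1.0]]
ft_force: [-0.2, 0.5, -0.2]
grip_width: -0.0003
time_s: 7.03
position: [0.5752, -0.0096, 0.0526]
tool_rot: [[0.685, 0.728, -0.0], [0.728, -0.685, 0.0], [-0.0, -0.0, -1.0]]
ft_force: [-0.4, -0.2, -0.2]
grip_width: -0.0002
t 7.03 p [ 0.5752 -0.0096  0.0526] tooly yaw -43.26 need tool shift [0.0006 0.0002 0.0036] w -0.0002 f [-0.41 -0.18 -0.16] q [-13.  34.  84.  -0.  62.  31.]
wrist [(-76, 507, 48.7), (-60, 3104, 48.7), (-52, 854, 48.1), (-44, 88, 48.7), (-36, 23, 48.7), (4, 88, 48.8), (12, 111, 48.8), (20, 128, 48.6)]
side [(-68, 77, 45.9), (-60, 68, 50.7), (-52, 39, 50.3), (-44, 23, 49.6), (-36, 23, 49.2), (-28, 28, 49.0), (-20, 32, 49.5), (-12, 26, 50.1), (-4, 22, 49.5), (4, 25, 49.3), (12, 24, 49.7), (20, 27, 49.4), (28, 35, 49.5), (36, 34, 49.2), (44, 35, 49.5), (52, 35, 49.4), (60, 33, 49.1), (68, 40, 49.0), (76, 18, 49.2)]
top [(-36, 17, 50.3), (-4, 11, 49.8), (4, 31, 49.7), (12, 61, 49.8), (20, 61, 50.2), (28, 57, 50.2), (36, 58, 50.2), (44, 57, 50.1), (52, 58, 50.3), (60, 64, 50.2), (68, 61, 48.8), (76, 57, 49.0)]
```

View pics/press.png

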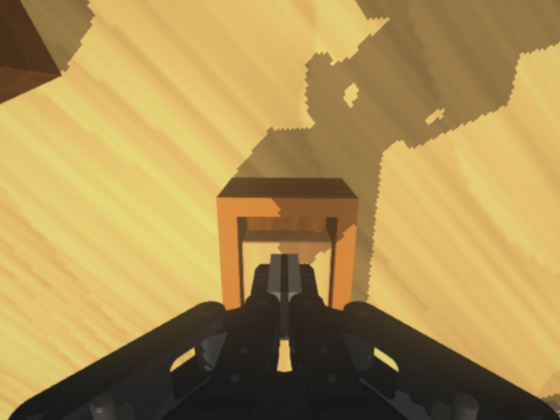

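The picture shows the shut fingertips at (285,262-335), still over a flat lid, so the tips are higher than "17 mm ahead" implies. I'll measure the tips' height.

```bash
python3 - <<'E'
from h import *
im,d,P,a,b=prof("wrist")
for v in range(225,350,10): print(v,[(round(float(a[v,u]*1000)),round(float(b[v,u]*1000)),round(float(P[v,u,2]*1000))) for u in (255,278,285,292,318)])
im,d,P,a,b=prof("side")
m=(abs(a+.053)<.03)&(abs(b)<.03)&(P[...,2]>.052)&(P[...,2]<.2)&(d>0)
h=np.histogram(P[m][:,2]*1000,np.arange(52,120,4)); print(h[0])
u,v=np.nonzero(m)[::-1]; print(u.min(),u.max(),v.min(),v.max())
c=cv2.resize(im[max(0,v.max()-90):v.max()+60,max(0,int(np.median(u))-100):int(np.median(u))+100],None,fx=4,fy=4,interpolation=2); save(c,'side3.png')
E
```

```text
wrist [(-76, 504, 48.7), (-60, 3068, 48.7), (-52, 845, 48.1), (-44, 90, 48.7), (-36, 21, 48.5), (4, 85, 48.7), (12, 115, 48.8), (20, 129, 48.7)]
225 [(-56, -20, 7), (-56, -4, 7), (-56, 0, 8), (-56, 5, 6), (-55, 22, 6)]
235 [(-62, -17, 39), (-62, -4, 39), (-62, 0, 39), (-61, 4, 38), (-62, 18, 39)]
245 [(-60, -16, 48), (-60, -4, 49), (-60, 0, 48), (-60, 4, 49), (-60, 17, 49)]
255 [(-54, -16, 48), (-63, -3, 66), (-63, 0, 66), (-63, 3, 66), (-129, -1, 203)]
265 [(-49, -16, 49), (-62, -3, 75), (-62, 0, 76), (-62, 3, 76), (-48, 18, 48)]
275 [(-58, -14, 77), (-62, -3, 85), (-62, 0, 84), (-63, 3, 85), (-42, 18, 49)]
285 [(-59, -13, 86), (-62, -3, 92), (-62, 0, 92), (-62, 3, 92), (-36, 18, 48)]
295 [(-63, -11, 101), (-62, -3, 98), (-61, 0, 97), (-61, 2, 97), (-30, 18, 48)]
305 [(-63, -11, 107), (-62, -3, 105), (-57, 0, 97), (-64, 2, 108), (-63, 11, 107)]
315 [(-64, -10, 113), (-58, -3, 106), (-52, 0, 97), (-64, 2, 114), (-63, 11, 113)]
325 [(-64, -10, 118), (-54, -3, 106), (-48, 0, 99), (-61, 2, 114), (-63, 10, 118)]
335 [(-69, -9, 130), (-51, -3, 108), (-42, 0, 97), (-52, 2, 109), (-68, 9, 128)]
345 [(-68, -9, 132), (-46, -3, 107), (4, 0, 49), (-48, 2, 109), (-69, 8, 133)]
side [(-68, 70, 46.9), (-60, 77, 51.7), (-52, 42, 50.2), (-44, 19, 49.5), (-36, 22, 49.2), (-28, 30, 49.0), (-20, 27, 49.9), (-12, 27, 49.0), (-4, 26, 49.6), (4, 25, 49.2), (12, 27, 49.2), (20, 26, 49.4), (28, 32, 49.9), (36, 36, 49.3), (44, 39, 49.6), (52, 35, 49.4), (60, 32, 49.3), (68, 36, 48.9), (76, 22, 48.7)]
[16  1  3  4  9 19 11 13 12 10 13  8  3 16 28 40]
244 273 195 238
```

View pics/side3.png

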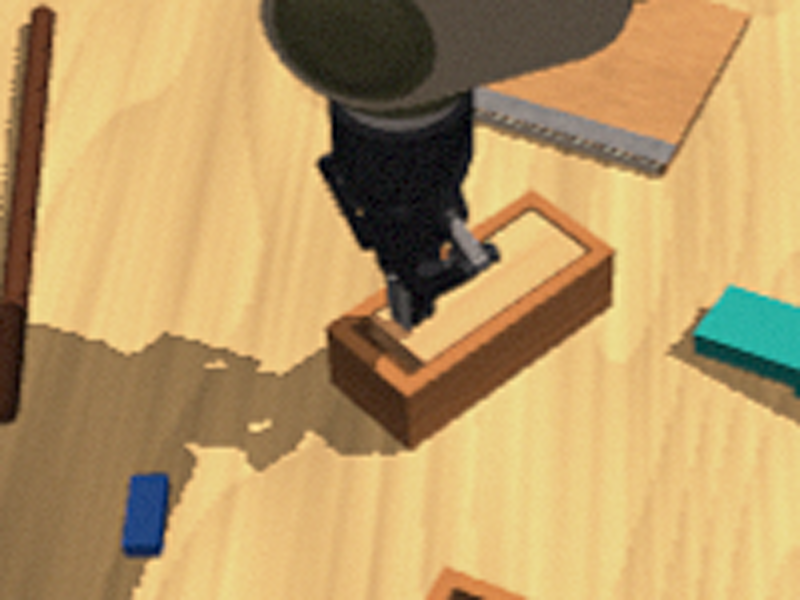

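The fingers' front face ends at z≈63-66 mm, so the tips are well above the lid even though the reported TCP is at 52.6 mm. The stated 17 mm isn't matched here. I'll go down in small steps and watch the lid itself.

```bash

cat >> h.py <<'E'
def tip():
    im,d,P,a,b=prof("wrist")
    for u in (278,292):
        print([(v,round(float(P[v,u,2]*1000)),round(float(a[v,u]*1000))) for v in range(240,262,2)])
    prof("top"); go(.5757,-.0093,.049)
E
python3 -m handwheel '[[[0,0,0.002,0],[0,0,0.002,0],[0,0,0.002,0],[0,0,0.001,0],[0,0,0,0]]]'
python3 -c "
from h import *
tip()"
python3 -m handwheel '[[[0,0,0.002,0],[0,0,0.002,0],[0,0,0.002,0],[0,0,0,0],[0,0,0,0]]]'
python3 -c "
from h import *
tip()"
```

```text
time_s: 7.7
position: [0.575, -0.0095, 0.0453]
tool_rot: [[0.685, 0.728, -0.001], [0.728, -0.685, 0.0], [-0.0, -0.001, -1.0]]
ft_force: [0.2, 0.1, -0.0]
grip_width: -0.0
wrist [(-76, 576, 48.7), (-60, 3649, 49.7), (-52, 722, 7.4), (-44, 85, 48.7), (-36, 27, 48.6), (-4, 65, 48.7), (4, 114, 48.7), (12, 145, 48.7), (20, 6, 48.4)]
[(240, 39, -62), (242, 41, -62), (244, 44, -62), (246, 46, -61), (248, 48, -62), (250, 48, -60), (252, 49, -59), (254, 57, -62), (256, 59, -62), (258, 61, -62), (260, 63, -62)]
[(240, 39, -62), (242, 41, -62), (244, 45, -62), (246, 48, -62), (248, 47, -61), (250, 49, -61), (252, 48, -59), (254, 57, -63), (256, 59, -62), (258, 60, -62), (260, 64, -62)]
top [(-36, 16, 50.6), (-28, 5, 49.8), (-4, 9, 49.6), (4, 32, 49.7), (12, 57, 49.9), (20, 63, 50.3), (28, 57, 49.6), (36, 58, 49.7), (44, 57, 50.0), (52, 58, 50.2), (60, 64, 50.0), (68, 61, 48.5), (76, 57, 48.6)]
t 7.8 p [ 0.5752 -0.0096  0.0455] tooly yaw -43.26 need tool shift [ 0.0006  0.0002 -0.0035] w 0.0001 f [0.45 0.19 0.56] q [-13.  35.  84.  -0.  61.  31.]
time_s: 8.22
position: [0.5751, -0.0095, 0.0395]
t
[... 308 characters left out ...]
, -62), (244, 41, -63), (246, 44, -63), (248, 46, -63), (250, 45, -61), (252, 45, -61), (254, 52, -63), (256, 54, -63), (258, 56, -63), (260, 58, -63)]
[(240, 35, -63), (242, 38, -63), (244, 41, -63), (246, 44, -63), (248, 46, -63), (250, 46, -62), (252, 45, -61), (254, 50, -62), (256, 53, -62), (258, 56, -63), (260, 58, -63)]
top [(-36, 13, 47.6), (-28, 6, 48.0), (-4, 8, 50.0), (4, 30, 50.4), (12, 56, 50.3), (20, 65, 51.4), (28, 57, 51.4), (36, 58, 51.4), (44, 57, 52.1), (52, 58, 52.7), (60, 64, 52.6), (68, 61, 48.9), (76, 57, 48.3)]
t 8.32 p [ 0.5752 -0.0096  0.0396] tooly yaw -43.25 need tool shift [ 0.0005  0.0002 -0.0094] w -0.0001 f [-0.01 -0.03 -0.43] q [-13.  35.  85.  -0.  60.  31.]
```

The lid is now tipping, with the +x side at 52.6 and the slot end falling, at TCP z=.0396. The tips are therefore about 8 mm above the reported TCP point. I'll press about 15 mm further.

```bash

python3 -m handwheel '[[[0,0,0.002,0],[0,0,0.002,0],[0,0,0.002,0],[0,0,0.002,0],[0,0,0.002,0]]]'
python3 -m handwheel '[[[0,0,0.002,0],[0,0,0.002,0],[0,0,0.001,0],[0,0,0,0],[0,0,0,0]]]'
python3 -c "
from h import *
tip()"
```

```text
time_s: 8.73
position: [0.5751, -0.0096, 0.0293]
tool_rot: [[0.685, 0.728, -0.0], [0.728, -0.685, -0.0], [-0.0, -0.0, -1.0]]
ft_force: [0.3, 0.4, -0.1]
grip_width: 0.0001
time_s: 9.15
position: [0.5753, -0.0096, 0.0254]
tool_rot: [[0.685, 0.728, 0.001], [0.728, -0.685, -0.0], [0.0, 0.001, -1.0]]
ft_force: [-2.6, 0.6, 8.5]
grip_width: 0.0002
wrist [(-76, 741, 48.7), (-68, 495, 76.1), (-60, 4754, 58.7), (-52, 738, 30.7), (-44, 496, 77.9), (-36, 21, 35.1), (-20, 34, 44.3), (-12, 188, 46.5), (-4, 106, 48.8)]
[(240, 25, -65), (242, 25, -64), (244, 25, -62), (246, 25, -61), (248, 26, -61), (250, 26, -60), (252, 26, -58), (254, 37, -63), (256, 38, -62), (258, 41, -62), (260, 43, -62)]
[(240, 25, -64), (242, 25, -63), (244, 26, -63), (246, 24, -61), (248, 26, -60), (250, 27, -60), (252, 26, -58), (254, 36, -62), (256, 39, -63), (258, 42, -63), (260, 43, -62)]
top [(-36, 12, 39.1), (-28, 5, 41.8), (-4, 5, 53.5), (4, 27, 54.7), (12, 50, 58.9), (20, 60, 62.1), (28, 59, 65.7), (36, 61, 68.9), (44, 71, 72.2), (52, 70, 64.5), (60, 55, 31.9), (68, 56, 48.6), (76, 57, 48.7)]
t 9.25 p [ 0.5753 -0.0096  0.0254] tooly yaw -43.25 need tool shift [ 0.0005  0.0001 -0.0236] w 0.0003 f [-2.56  0.19  8.43] q [-13.  36.  85.  -0.  58.  31.]
```

The lid is fully tipped, with the top reaching 72 mm at a≈44 and the force rising to 8 N as it bottomed. I'll retreat, open and move above the raised end.

```bash

python3 -m handwheel '[[[0,0,-0.003,0],[0,0,-0.006,0],[0,0,-0.012,0],[0,0,-0.025,0],[0,0,-0.03,0]]]'
python3 -m handwheel '[[[0,0,-0.03,0],[-0.025,0,0,0],[-0.025,0,0,0],[-0.025,0,0,0],[-0.022,0,0,0]]]' 75
python3 -m handwheel '[[[0,0,0,0],[0,0,0,0],[0,0,0,0]]]'
python3 - <<'E'
from h import *
im,d,P,a,b=prof("wrist","w4.png"); prof("top"); o=np.array([.5394,-.0479])-.044*np.array([.685,.728]); go(o[0],o[1],.06)
m=(abs(a-.04)<.012)&(P[...,2]>.06)&(P[...,2]<.08)&(abs(b)<.04); print(m.sum(),np.percentile(b[m],[1,99]))
E
```

```text
time_s: 9.67
position: [0.5743, -0.0094, 0.1004]
tool_rot: [[0.685, 0.728, -0.003], [0.728, -0.685, 0.001], [-0.002, -0.003, -1.0]]
ft_force: [-0.3, 0.1, -0.7]
grip_width: 0.0002
time_s: 10.08
position: [0.5077, -0.0809, 0.131]
tool_rot: [[0.685, 0.728, 0.0], [0.728, -0.685, -0.0], [0.0, 0.0, -1.0]]
ft_force: [1.5, 0.6, 0.1]
grip_width: 0.0607
time_s: 10.33
position: [0.5092, -0.08, 0.1309]
tool_rot: [[0.685, 0.728, 0.001], [0.728, -0.685, -0.0], [0.0, 0.001, -1.0]]
ft_force: [0.1, 0.4, 0.2]
grip_width: 0.0639
wrist [(-76, 1203, 34.5), (-68, 372, 23.1), (-60, 535, 26.3), (-52, 531, 29.5), (-44, 535, 33.0), (-36, 587, 36.3), (-28, 548, 39.7), (-20, 599, 42.9), (-12, 584, 46.2), (-4, 568, 49.6), (4, 597, 52.9), (12, 596, 56.3), (20, 601, 59.7), (28, 595, 63.0), (36, 609, 66.4), (44, 613, 69.7), (52, 303, 72.0), (60, 13, 60.6), (68, 509, 41.3), (76, 400, 48.7)]
top []
t 10.43 p [ 0.5092 -0.0797  0.1307] tooly yaw -43.21 need tool shift [-0.0002  0.0002  0.0707] w 0.064 f [ 0.09 -0.42 -0.29] q [-22.  24.  88.   0.  68.  21.]
2401 [-0.02380255  0.02304809]
```

View pics/w4.png

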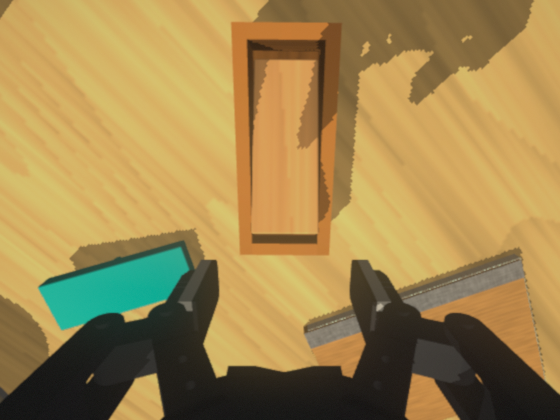

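The lid stays tipped, sloping from 23 to 72 mm, its raised end at a≈53 and centred between the fingers, whose tips are at (210,262) and (360,262). I'll measure the height of the open fingertips.

```bash
python3 - <<'E'
from h import *
im,d,P,a,b=prof("wrist")
for u in (200,212,357,368):
    print(u,[(v,round(float(P[v,u,2]*1000)),round(float(a[v,u]*1000)),round(float(b[v,u]*1000))) for v in range(254,300,4)])
E
```

```text
wrist [(-76, 1199, 35.4), (-68, 381, 23.0), (-60, 537, 26.2), (-52, 554, 29.4), (-44, 564, 32.9), (-36, 539, 36.3), (-28, 584, 39.6), (-20, 539, 43.0), (-12, 589, 46.3), (-4, 591, 49.7), (4, 589, 53.0), (12, 584, 56.5), (20, 599, 59.7), (28, 614, 63.1), (36, 613, 66.4), (44, 621, 69.8), (52, 313, 72.1), (68, 511, 41.0), (76, 405, 48.8)]
200 [(254, 0, 102, -82), (258, -1, 107, -83), (262, 151, 34, -39), (266, 155, 34, -38), (270, 159, 34, -37), (274, 161, 34, -36), (278, 164, 34, -36), (282, 167, 35, -35), (286, 170, 34, -34), (290, 173, 34, -33), (294, 175, 35, -33), (298, 176, 36, -33)]
212 [(254, -2, 103, -71), (258, -1, 107, -71), (262, 150, 34, -33), (266, 152, 35, -33), (270, 154, 36, -33), (274, 154, 38, -33), (278, 155, 40, -33), (282, 155, 41, -33), (286, 156, 43, -33), (290, 157, 44, -33), (294, 156, 47, -33), (298, 158, 48, -33)]
357 [(254, -1, 103, 71), (258, 0, 107, 71), (262, 151, 34, 33), (266, 154, 34, 32), (270, 157, 34, 31), (274, 158, 36, 31), (278, 159, 37, 31), (282, 159, 39, 31), (286, 160, 41, 31), (290, 161, 42, 31), (294, 161, 44, 31), (298, 161, 46, 31)]
368 [(254, -1, 103, 82), (258, -2, 107, 82), (262, 151, 34, 38), (266, 155, 34, 36), (270, 159, 33, 35), (274, 161, 34, 35), (278, 164, 34, 34), (282, 167, 34, 33), (286, 171, 34, 32), (290, 174, 34, 32), (294, 176, 34, 31), (298, 176, 36, 31)]
```

Tip offset at this opening is ≈ +19 mm, and about +15 mm expected at 48 mm. I'll descend to TCP z≈.039 and then grip.

```bash

python3 -m handwheel '[[[0,0,0.025,0],[0,0,0.025,0],[0,0,0.02,0],[0,0,0.012,0],[0,0,0.006,0]]]'
python3 -m handwheel '[[[0,0,0.004,0],[0,0,0,0],[0,0,0,0]]]'
python3 -m handwheel '[[[0,0,0,0],[0,0,0,0],[0,0,0,0],[0,0,0,0],[0,0,0,0]]]' 0 40
python3 -m handwheel '[[[0,0,0,0],[0,0,0,0],[0,0,0,0]]]'
python3 -c "
from h import *
prof('wrist');prof('side');go(.5,-.08,.039)"
```

```text
time_s: 10.9
position: [0.5083, -0.0794, 0.0409]
tool_rot: [[0.685, 0.729, -0.003], [0.729, -0.685, 0.001], [-0.001, -0.003, -1.0]]
ft_force: [0.1, -0.5, -0.3]
grip_width: 0.0641
time_s: 11.15
position: [0.5092, -0.0802, 0.0392]
tool_rot: [[0.685, 0.729, 0.001], [0.729, -0.685, -0.0], [0.0, 0.001, -1.0]]
ft_force: [0.9, 0.5, 0.6]
grip_width: 0.0639
time_s: 11.57
position: [0.509, -0.0804, 0.0393]
tool_rot: [[0.685, 0.728, 0.001], [0.728, -0.685, -0.001], [0.0, 0.001, -1.0]]
ft_force: [-2.4, -0.0, 5.9]
grip_width: 0.0469
time_s: 11.82
position: [0.5091, -0.0804, 0.0393]
tool_rot: [[0.685, 0.728, 0.001], [0.728, -0.685, -0.001], [0.0, 0.001, -1.0]]
ft_force: [-1.1, -0.2, 7.0]
grip_width: 0.0473
wrist [(-76, 2063, 16.6), (-68, 724, 24.0), (-60, 1384, 26.6), (-52, 1409, 29.9), (-44, 1405, 33.2), (-36, 1409, 36.5), (-28, 1499, 39.8), (-20, 1471, 43.0), (-12, 1501, 46.3), (-4, 1541, 49.6), (4, 1542, 52.9), (12, 1575, 56.1), (20, 1603, 59.4), (28, 1622, 62.7), (36, 1649, 65.9), (44, 1684, 69.3), (52, 759, 71.6), (68, 397, 48.5), (76, 850, 48.7)]
side [(-68, 10, 27.1), (-60, 42, 28.9), (-52, 41, 31.6), (-44, 45, 35.3), (-36, 51, 38.7), (-28, 42, 41.8), (-20, 53, 45.3), (-12, 49, 48.9), (-4, 45, 52.1), (4, 45, 54.6), (12, 48, 58.6), (20, 47, 61.1), (28, 48, 64.9), (36, 46, 68.2), (44, 36, 70.2)]
t 11.92 p [ 0.509  -0.0804  0.0392] tooly yaw -43.27 need tool shift [-0.0059 -0.0069  0.0002] w 0.047 f [-1.71 -1.1   5.56] q [-22.  31.  95.  -0.  55.  21.]
```

Gripped at 47 mm. I'll firm up the grip and lift slowly.

```bash

python3 -m handwheel '[[[0,0,0,0],[0,0,0,0],[0,0,-0.002,0],[0,0,-0.003,0],[0,0,-0.004,0]]]' 0 80
python3 -m handwheel '[[[0,0,-0.006,0],[0,0,-0.008,0],[0,0,-0.01,0],[0,0,-0.012,0],[0,0,-0.015,0]]]'
python3 -m handwheel '[[[0,0,-0.015,0],[0,0,-0.015,0],[0,0,-0.012,0],[0,0,-0.006,0],[0,0,0,0]]]'
python3 - <<'E'
from h import *
im,d,P=cloud("wrist"); save(im,'w5.png'); s=env.observe();p=np.array(s["position"])
e=np.array([.685,.728]);f=np.array([.728,-.685])
a=-(P[...,:2]-p[:2])@e;b=(P[...,:2]-p[:2])@f
for x in range(-120,40,8):
    k=(abs(a*1000-x)<4)&(abs(b)<.018)&(P[...,2]<p[2]+.06)&(P[...,2]>.07)
    if k.sum()>4: print(x,k.sum(),round(float(np.median(P[k][:,2])-p[2])*1000,1))
go(.5008,-.3136,.15)
E
```

```text
time_s: 12.33
position: [0.5084, -0.0801, 0.0476]
tool_rot: [[0.685, 0.728, -0.001], [0.728, -0.685, 0.0], [-0.0, -0.001, -1.0]]
ft_force: [-0.7, 0.8, -0.4]
grip_width: 0.0463
time_s: 12.75
position: [0.5084, -0.0801, 0.0993]
tool_rot: [[0.685, 0.728, -0.001], [0.728, -0.685, 0.0], [-0.0, -0.001, -1.0]]
ft_force: [0.4, 0.0, -0.8]
grip_width: 0.0467
time_s: 13.17
position: [0.5092, -0.0804, 0.1482]
tool_rot: [[0.685, 0.728, 0.003], [0.728, -0.685, -0.001], [0.001, 0.003, -1.0]]
ft_force: [0.1, 0.3, 0.0]
grip_width: 0.0466
-112 684 -15.0
-104 1357 -12.4
-96 1362 -9.0
-88 1413 -5.7
-80 1449 -2.3
-72 1416 1.0
-64 1496 4.3
-56 1470 7.7
-48 1524 11.1
-40 1531 14.5
-32 1563 17.7
-24 1607 21.1
-16 1634 24.4
-8 1642 27.8
0 1692 31.2
8 624 33.3
t 13.22 p [ 0.5088 -0.0802  0.147 ] tooly yaw -43.25 need tool shift [-0.1754  0.1541 -0.0029] w 0.0462 f [-0.26  0.61 -1.35] q [-22.  22.  87.  -0.  71.  21.]
```

View pics/w5.png

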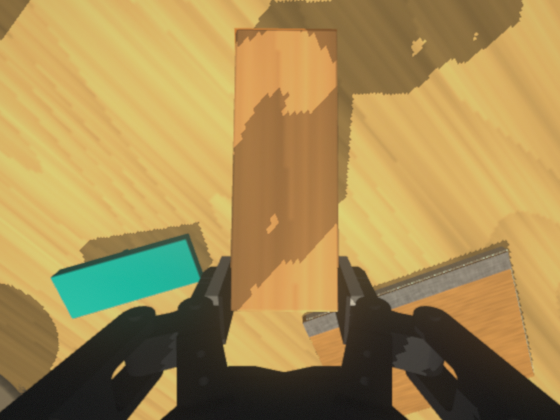

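The lid is held firmly at about 22° with the slot end forward. Its centre is 51 mm ahead of the TCP along tool x and 10 mm above it. I'll take the TCP to (.466,-.351), which puts the lid centre over the notebook's middle.

```bash

python3 -m handwheel '[[[-0.012,0.008,0,0],[-0.025,0.017,0,0],[-0.025,0.017,0,0],[-0.025,0.017,0,0],[-0.025,0.017,0,0]]]'
python3 -m handwheel '[[[-0.025,0.017,0,0],[-0.025,0.017,0,0],[-0.025,0.017,0,0],[-0.025,0.017,0,0],[-0.014,0.01,0,0]]]'
python3 -m handwheel '[[[0,0,0.02,0],[0,0,0.025,0],[0,0,0.025,0],[0,0,0.012,0],[0,0,0.005,0]]]'
python3 -m handwheel '[[[0,0,0,0],[0,0,0,0],[0,0,0,0]]]'
python3 -c "
from h import *
go(.466,-.351,.047)"
```

```text
time_s: 13.63
position: [0.4865, -0.2149, 0.1457]
tool_rot: [[0.685, 0.728, -0.001], [0.728, -0.685, 0.001], [-0.0, -0.002, -1.0]]
ft_force: [1.1, -0.5, -1.3]
grip_width: 0.0463
time_s: 14.05
position: [0.4649, -0.3529, 0.1455]
tool_rot: [[0.687, 0.727, -0.001], [0.727, -0.687, 0.001], [-0.0, -0.001, -1.0]]
ft_force: [0.4, -0.4, -0.1]
grip_width: 0.0464
time_s: 14.47
position: [0.4651, -0.3489, 0.0568]
tool_rot: [[0.685, 0.728, -0.003], [0.728, -0.685, 0.004], [0.001, -0.005, -1.0]]
ft_force: [-0.7, 0.1, -0.4]
grip_width: 0.0464
time_s: 14.72
position: [0.4665, -0.3505, 0.0606]
tool_rot: [[0.685, 0.728, 0.001], [0.728, -0.685, -0.001], [-0.0, 0.002, -1.0]]
ft_force: [0.2, 0.7, 0.0]
grip_width: 0.0463
t 14.72 p [ 0.4665 -0.3505  0.0606] tooly yaw -43.24 need tool shift [-0.0006 -0.0001  0.0136] w 0.0463 f [0.2  0.73 0.05] q [-49.  34.  82.   0.  64.  -5.]
```

Now I'll reduce the grip and lower gently, letting the lid pivot level on its slot end.

```bash

cat >> h.py <<'E'
def lid():
    im,d,P=cloud("wrist"); s=env.observe();p=np.array(s["position"]);R=np.array(s["tool_rot"])
    a=-(P[...,:2]-p[:2])@R[:2,0];b=(P[...,:2]-p[:2])@R[:2,1]
    print([(x,round(float(np.median(P[k][:,2]))*1000,1)) for x in range(-120,40,8) for k in [(abs(a*1000-x)<4)&(abs(b)<.018)&(P[...,2]<p[2]+.06)&(P[...,2]>.02)] if k.sum()>20])
    go(.466,-.351); return im
E
python3 -m handwheel '[[[0,0,0.004,0],[0,0,0.004,0],[0,0,0.004,0],[0,0,0.003,0],[0,0,0.003,0]]]' 0 20
python3 -m handwheel '[[[0,0,0.003,0],[0,0,0.003,0],[0,0,0.003,0],[0,0,0,0],[0,0,0,0]]]'
python3 -c "
from h import *
lid()"
```

```text
time_s: 15.13
position: [0.4658, -0.3508, 0.0417]
tool_rot: [[0.685, 0.728, -0.0], [0.728, -0.685, -0.001], [-0.001, 0.0, -1.0]]
ft_force: [-7.0, -4.1, 11.9]
grip_width: 0.0461
time_s: 15.55
position: [0.4665, -0.352, 0.0337]
tool_rot: [[0.686, 0.728, 0.003], [0.728, -0.686, -0.003], [-0.001, 0.004, -1.0]]
ft_force: [-1.7, -4.3, 7.2]
grip_width: 0.0462
[(-112, 29.0), (-104, 31.4), (-96, 33.9), (-88, 36.4), (-80, 38.8), (-72, 41.3), (-64, 43.9), (-56, 46.3), (-48, 48.8), (-40, 51.3), (-32, 53.8), (-24, 56.3), (-16, 58.8), (-8, 61.2), (0, 63.8), (8, 65.5)]
t 15.6 p [ 0.4666 -0.352   0.0338] tooly yaw -43.32 need tool shift [ 0.0003 -0.0011 -0.    ] w 0.0462 f [-2.95 -4.57  7.1 ] q [-49.  36.  83.  -0.  60.  -5.]
```

```bash

python3 -m handwheel '[[[0,0,0.003,0],[0,0,0.003,0],[0,0,0.003,0],[0,0,0.002,0],[0,0,0.002,0]]]'
python3 -m handwheel '[[[0,0,0.001,0],[0,0,0,0],[0,0,0,0]]]'
python3 -c "
from h import *
lid()"
```

```text
time_s: 16.02
position: [0.4665, -0.3522, 0.0208]
tool_rot: [[0.686, 0.728, 0.002], [0.728, -0.686, -0.004], [-0.001, 0.004, -1.0]]
ft_force: [-4.1, -2.7, 8.8]
grip_width: 0.0468
time_s: 16.27
position: [0.4665, -0.352, 0.0198]
tool_rot: [[0.686, 0.728, 0.002], [0.728, -0.686, -0.003], [-0.001, 0.004, -1.0]]
ft_force: [-3.3, -4.1, 7.9]
grip_width: 0.0467
[(-120, 28.6), (-112, 29.6), (-104, 31.0), (-96, 32.5), (-88, 34.0), (-80, 35.4), (-72, 36.9), (-64, 38.3), (-56, 39.8), (-48, 41.3), (-40, 42.7), (-32, 44.2), (-24, 45.7), (-16, 47.1), (-8, 48.6), (0, 50.1), (8, 51.1)]
t 16.32 p [ 0.4665 -0.352   0.0198] tooly yaw -43.32 need tool shift [ 0.0004 -0.0011 -0.    ] w 0.0466 f [-3.28 -4.58  7.84] q [-49.  37.  84.  -0.  58.  -5.]
```

The tilt is now about 10°, nearly on its foot. I'll release and withdraw.

```bash

python3 -m handwheel '[[[0,0,0.001,0],[0,0,0,0],[0,0,0,0],[0,0,0,0],[0,0,0,0]]]' 80
python3 -m handwheel '[[[0,0,-0.01,0],[0,0,-0.02,0],[0,0,-0.03,0],[0,0,-0.03,0],[0,0,-0.03,0]]]'
python3 -m handwheel '[[[-0.03,0,-0.02,0],[-0.03,0,0,0],[-0.02,0,0,0],[0,0,0,0],[0,0,0,0]]]'
python3 - <<'E'
from h import *
im,d,P=cloud("wrist"); save(im,'w6.png')
c=np.array([.5008,-.3136]);L=np.array([208,-79])/np.hypot(208,79);W=np.array([79,208])/np.hypot(208,79)
for n in ("wrist","top"):
    im,d,P=cloud(n)
    m=(d>0)&(P[...,2]>.025)&(P[...,2]<.07)&(np.hypot(*(P[...,:2]-c).transpose(2,0,1))<.1)
    q=P[m]; r=cv2.minAreaRect((q[:,:2]*1000).astype(np.float32)); o=np.array(r[0])/1000
    A=np.c_[q[:,:2]-o,np.ones(len(q))]; k=np.linalg.lstsq(A,q[:,2],rcond=None)[0]
    print(n,r,'rel',((o-c)@L).round(4),((o-c)@W).round(4),'z',k[2].round(4),'tilt',np.degrees(np.arctan(np.hypot(*k[:2]))).round(1))
m=(d>0)&(P[...,2]>.035)&(P[...,2]<.07)&(np.hypot(P[...,0]-.535,P[...,1]-.222)<.09)
q=P[m]; print('short',cv2.minAreaRect((q[:,:2]*1000).astype(np.float32)),np.percentile(q[:,2],[5,50,95]))
go(.466,-.351)
E
```

```text
time_s: 16.73
position: [0.466, -0.3501, 0.0174]
tool_rot: [[0.685, 0.728, -0.0], [0.728, -0.685, 0.0], [0.0, -0.0, -1.0]]
ft_force: [0.5, -0.5, 0.6]
grip_width: 0.0679
time_s: 17.15
position: [0.4658, -0.3501, 0.1397]
tool_rot: [[0.685, 0.728, 0.0], [0.728, -0.685, -0.0], [0.0, 0.0, -1.0]]
ft_force: [0.1, -1.0, 0.2]
grip_width: 0.0685
time_s: 17.57
position: [0.4107, -0.4089, 0.1582]
tool_rot: [[0.687, 0.727, 0.0], [0.727, -0.687, -0.0], [0.0, 0.0, -1.0]]
ft_force: [-0.8, 0.2, -1.0]
grip_width: 0.0684
wrist ((484.9908142089844, -331.1314392089844), (92.07908630371094, 48.04835891723633), 46.8286018371582) rel -0.0086 -0.022 z 0.0353 tilt 8.4
top ((500.34234619140625, -314.5632629394531), (130.44314575195312, 48.92097091674805), 47.086631774902344) rel -0.0001 -0.0011 z 0.0389 tilt 7.9
short ((534.6407470703125, 222.3523406982422), (121.8023452758789, 71.96142578125), 68.1268539428711) [0.04475427 0.05010748 0.05279311]
t 17.72 p [ 0.4118 -0.4078  0.1578] tooly yaw -43.2 need tool shift [0.0785 0.0007 0.    ] w 0.0682 f [ 0.24 -0.31  0.56] q [-56.  28.  76.   0.  77. -13.]
```

View pics/w6.png

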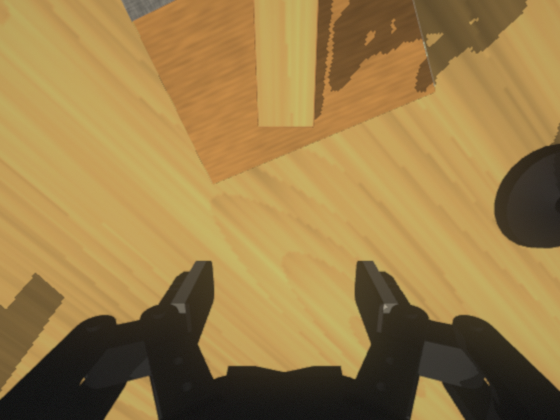

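The picture shows the lid at (287,60) lying on the notebook with the gripper clear of everything. The top camera puts it 1 mm from the notebook's centre, tilted 7.9°, with its top face at 39 mm. I'll hand in.

```bash
python3 -c "
from rig import env
print(env.close_job())"
```

```text
the job is handed in; nothing more can be done
None
```

I tipped the long lid at its slot end, lifted it out by the raised end and laid it right way up on the notebook. I handed the job in at about 18 s, and no verdict was reported.

**Last checks:**
- **Lid (top camera):** the centre is about 1 mm from the notebook's centre, the tilt is 7.9°, and the top face is 39 mm up.
- **Short case:** its outline was within 0.3 mm of its first fit, with its median height unchanged at 50 mm. I did not fit its lid separately.
- **Gripper:** it was clear of everything, with a force of about zero.

**Failures and disagreements:**
- **First press missed:** the first press did not reach the lid. The shut fingertips stood about 8 mm above the reported TCP instead of 17 mm ahead of it. I measured this from the images and went lower on the second press.
- **Press force over 3 N:** on the second press the lid bottomed out and the force reached 8.5 N. It stayed tipped.
- **Force while laying it down:** this peaked at about 14 N.
- **Final wrist view:** the lid was partly out of frame, so its fit of the centre was cut short (92 mm long, about 24 mm off centre). I relied on the top camera for the position. The wrist tilt of 8.4° agreed with it.

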